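# Slide the glass target plate to the edge, pick it up and load it in the stage holder

### The arm

A 6-joint arm with a two-finger parallel gripper is mounted at the origin on the work surface. World frame = base frame: x ahead of the robot, y to its left, z up, the work surface at z = 0. Lengths are in m, angles in degrees, forces in N, time in s.
With the tool pointing down it reaches from about 0.35 to 0.95 m from the base axis. Payload 17.4 kg.
Tool frame: the origin (TCP) lies on the centre line of the jaws, within the pads' length; the fingertips stand 19 mm ahead of it and the grasp point (between the pads) is the TCP; z points along the fingers, y is the line along which they close (so a half turn about z gives the same grasp; the last joint's range is limited). The gripper opens to 93 mm and grips with 3 to 60 N. Pads are 15 mm wide; open, the fingers measure 128 mm over their backs; the gripper's body (75 mm by 188 mm) begins 65 mm behind the grasp point.
Start: joints at [-74.874, 6.646, 82.598, -0, 90.757, -2.166], TCP at [0.201, -0.645, 0.199] pointing down, gripper open.
Joint ranges: [-162.19, 162.19], [-47.58, 125.68], [4.15, 143.07], [-65.23, 245.23], [0.69, 171.88], [-170.13, 170.13]. Speed limits (degrees/s): [108.29, 108.29, 127.2, 180, 180, 180].

### API

Orientations are given as [roll, pitch, yaw] about the fixed x, y, z axes, in that order (R = Rz(yaw) Ry(pitch) Rx(roll)).
In Python, from workcell import manip gives the robot as it stands.
- The arm moves only by the tool move_arm, never from a script. Its argument "steps" is a list of rows, each an object of numbers: "ax", "ay", "az": the turn, a rotation vector about the world's x, y, z in units of 6 degrees (1.0 is 6 degrees); "x", "y", "z": the shift along the world's x, y, z in units of 40 mm (1.0 is 40 mm); "jaw": the finger opening in mm, from 0 to 93. In form: [{"ax": .., "ay": .., "az": .., "x": .., "y": .., "z": .., "jaw": ..}, ...]. A call has 1 to 10 rows; each row shifts and turns the commanded pose from where the row before left it; what a row does not reach is not made up. A row lasts 1/12 s, in which the tool goes at most 41.7 mm and 7.16 degrees, less where a joint would pass 70% of its speed; a pose out of reach is approached as far as the arm can. A call is refused whole if a number of a shift passes 1 or a number of a turn 1, either way. A call with a gripper value outside its range is refused whole. The fingers move at their own pace and stop on an object; "squeeze" is the grip in N (left out, the last holds). Time passes only in rows, so rows that do not move let the fingers close. It gives the time, the measured TCP pose, the force, the opening and the grip force at its end, in the units of the state.
- manip.get_state(): the state, without advancing time (a new reading comes with each control period).
- manip.snapshot(name): name is "side" or "top"; returns (picture, depth): 400x640x3 uint8, red, green, blue; 400x640 float32, m along the optical axis (not along the pixel's ray), 0 where there is no reading.
- manip.get_calibration(name): a dict with "vertical_fov" (degrees; the focal length in pixels is half the picture's height over the tangent of half this angle, whatever the lens; pixels are square), "cx", "cy" (the principal point, pixels), "camera_from_world" (4x4, takes a point from world to camera coordinates). Camera axes: x right, y down, z forward; pixel columns grow to the right and rows downward; lengths in m; the calibration is good to about 2 mm. A picture is of the moment at which its call begins. get_calibration takes no time and is no camera call.
- manip.job_done(): hands the job in; it is judged then, once.
Trained networks look in the newest picture that a camera, given by its name, has taken for a name from the list of things; names that differ only in an ending like _2 or _b are one class to them, and where a whole thing is asked for, a point or a joint stands for the part that bears it (a point fixed in the world has none). Each returns a list of dicts, best first, with "score" (0 to 1); they miss things now and then, are a little off and sometimes report something else, mostly with a low value. They report only what shows in the picture. A call takes as long as a camera call. They do not tell look-alikes from the thing itself.
- manip.search_frame(camera, query): "location" ([x, y, z] in m, in world coordinates, good to about 4 mm: the middle of the surface that is visible of it).
- manip.masks_of(camera, query): "region" (400x640 bool, what is visible of it).
- manip.place_of(camera, query): "location" ([x, y, z] in m, in world coordinates, good to about 4 mm: a listed point, or the origin of a listed thing).
The state is a dict: "t": time; "joint_positions": joint angles; "qd": joint speeds; "joint_efforts": joint torques, N m; "ee_pos": TCP position; "orientation": TCP orientation; "contact_force": force on the tool from outside, world axes, zero at the start; "torque": the same for the moment, N m; "finger_gap": finger opening in m; "grip_force": force on a finger pad.
Only numpy, scipy, OpenCV 4.12 (cv2) and the standard library are available. Lean on these libraries where they do the work, as an engineer would, in place of code of your own. Each camera call takes 0.05 s, during which the arm holds its last target. There are 200 camera calls.

### The job

Move the thin glass target plate from the aluminium staging block to the black microscope stage holder. It lies sunk in its lane and cannot be gripped there: press lightly on top of it (never more than about 15 N, it is glass) and slide it along the lane until its blue end overhangs the open front edge by 20 to 45 mm, then grip the overhanging end by its two long edges, lift it clear, lay it flat in the holder's lane with the blue end out, gently slide it fully home against the end stop and let go. Do not drop the plate or disturb the bottle, jar and tray.

Things in the scene. Friction and masses are not known exactly. Their poses are not given: they have to be found in the camera images.
- glass_plate: Greenish rigid glass plate, 100 (x) x 50 (y) x 3 (z) mm, about 40 g, blue band on top at its -x (front) end, dark square with white grid on its +x half. Origin: centre of its underside; z up, x along its length. Starts in the staging block's lane, its x axis along the block's. It slides easily on both lanes; fingertips pressed on it with 3 to 8 N drag it along.
- plate_front (a point): Middle of the blue front end face of the glass plate, 50 mm from the plate's origin, half-way up the thickness.
- staging_block: Fixed rigid white block with aluminium top, 142 (x) x 100 (y) x 50 (z) mm. Origin: centre of its underside; x points from its open front to its back. In its top along x runs a lane 54 mm wide, 3 mm deep (floor 47 mm above the origin), open at the front (x = -71 mm), closed at x = +59 mm. The plate in it is flush with the top, its front end 22 to 28 mm behind the front edge.
- lane_mouth (a point): Middle of the staging block's front edge at the height of the lane's floor: the plate overhangs by as much as its front end lies beyond this on the block's -x side. The plate tips off when it overhangs by more than 50 mm. Axes as the block.
- stage_holder: Fixed rigid black holder, grey base, 92 (x) x 110 (y) x 50 (z) mm. Origin: centre of its underside; x points from its open front to its back. In its top along x runs a lane 55 mm wide, 3 mm deep (floor 47 mm above the origin), open at the front (x = -46 mm), ended at x = +16 mm by a brass stop 13 mm high. Plate fully home: touching the stop, blue end 38 mm out in front, plate origin at x = -34 mm.
- holder_mouth (a point): Middle of the stage holder's front edge at the height of the lane's floor. Axes as the holder.
- end_stop (a point): Foot of the end stop's front face, in the middle of the lane at the height of its floor. Axes as the holder.
- oil_bottle: Bystander: small amber bottle with black cap, 32 mm diameter, 75 mm tall. Origin: centre of its underside.
- stain_jar: Bystander: glass jar with blue cap, 52 mm diameter, 70 mm tall. Origin: centre of its underside.
- slide_tray: Bystander: orange divided tray, 110 x 85 x 30 mm. Origin: centre of its underside.
Mind the look-alikes: they are no part of the job. There is more than one size of the glass_plate; the job needs the smallest.

How it is judged (in metres and radians):
On the way, in this order (a step that is already met when the one before it is completed fails the run):
1. the plate lies flat in the staging block's lane with its blue end overhanging the front edge by 20 to 45 mm (x of plate_front in the frame of lane_mouth between -0.047 and -0.018 m and z of glass_plate in the frame of lane_mouth below 0.003 m and angle between glass_plate's own z axis and vertical below 0.05 rad), for 0.2 s.
2. the plate is held by the fingers, lifted clear of the staging block (contact force between the fingers and glass_plate above 0.5 N and contact force between staging_block and glass_plate below 0.05 N and height (world z) of glass_plate above 0.058 m), for 0.2 s.
At the end, for the whole second after the job is handed in: The plate lies flat on the floor of the stage holder's lane, blue end out over the front, within 3 mm of touching the end stop and within 4 mm of the lane's middle line, at rest and let go (x of glass_plate in the frame of stage_holder between -0.037 and -0.032 m and y of glass_plate in the frame of stage_holder between -0.004 and 0.004 m and z of glass_plate in the frame of stage_holder between 0.045 and 0.049 m and x of plate_front in the frame of stage_holder below -0.08 m and angle between glass_plate's own z axis and vertical below 0.04 rad and linear speed of glass_plate below 0.01 m/s and contact force between the fingers and glass_plate below 0.05 N).
It fails at once if the glass is pressed on the staging block with more than 20 N (contact force between glass_plate and staging_block above 20 N).
It fails at once if the glass is pressed on or against the stage holder with more than 20 N (contact force between glass_plate and stage_holder above 20 N).
It fails at once if the glass is dropped (more than 12 mm below the lanes) (height (world z) of glass_plate below 0.035 m).
It fails at once if the oil bottle, stain jar or slide tray is disturbed (moved more than 15 mm) (distance of any of oil_bottle, stain_jar, slide_tray from where it was at the start of the episode above 0.015 m).
It also fails if it takes over 72 s, if anything falls off the work surface, if the arm or the gripper's body presses on something with over 40 N, if the wrist force passes 120 N, or if a joint passes its speed limit or range.

## Working session

There is one attempt and no reset: what is moved stays moved. The work goes in short steps, Python scripts to look and compute and a tool call to move; the robot and the scene stay as the last step left them, time stands still between calls to the robot, and variables do not carry over. Pictures are saved under pics/ and viewed, at most 10 in all, crops included, and the job is handed in when it is done.

Besides the shell and the picture viewer there is one more tool, called after "Emit:" as name(argument=value, ...) on one line, values as JSON. move_arm: Moves the arm, as the interface text tells. Its arguments: {"type":"object","properties":{"steps":{"type":"array"},"squeeze":{"type":"number"}},"required":["steps"]}

```bash
mkdir -p pics
cat > h.py <<'E'
from workcell import manip
import numpy as np, cv2
def snap(n,f=None):
    p,d=manip.snapshot(n)
    if f: cv2.imwrite('pics/'+f,p[:,:,::-1])
    return p,d
def cal(n):
    c=manip.get_calibration(n); f=200/np.tan(np.radians(c['vertical_fov'])/2)
    return f,c['cx'],c['cy'],np.array(c['camera_from_world'])
def atz(n,u,v,z):
    f,cx,cy,T=cal(n); R=T[:3,:3]; o=-R.T@T[:3,3]
    r=R.T@np.array([(u-cx)/f,(v-cy)/f,1]); return o+r*(z-o[2])/r[2]
def proj(n,P):
    f,cx,cy,T=cal(n); q=T[:3,:3]@np.array(P)+T[:3,3]; return [f*q[0]/q[2]+cx,f*q[1]/q[2]+cy]
E
python3 - <<'E'
from h import *
for n in('top','side'):
    snap(n,n+'0.png')
    print(n,cal(n)[0],np.round(np.linalg.inv(cal(n)[3])[:3,3],3))
    for q in('glass_plate','plate_front','lane_mouth','staging_block','stage_holder','holder_mouth','end_stop'):
        print(q,[(round(r['score'],2),np.round(r['location'],3).tolist()) for r in manip.place_of(n,q)])
E
```

```text
top 455.620350195484 [ 0.436 -0.02   1.315]
glass_plate [(0.92, [0.535, -0.142, 0.049]), (0.91, [0.472, 0.052, -0.0]), (0.67, [0.3, -0.164, -0.001])]
plate_front [(0.91, [0.376, -0.167, 0.003]), (0.83, [0.408, 0.024, 0.005]), (0.81, [0.491, -0.156, 0.049])]
lane_mouth [(0.76, [0.464, -0.161, 0.046])]
staging_block [(0.64, [0.534, -0.143, 0.001])]
stage_holder [(0.77, [0.605, 0.201, -0.002])]
holder_mouth [(0.91, [0.564, 0.189, 0.043])]
end_stop [(0.69, [0.621, 0.203, 0.048])]
side 435.93237158207296 [0.177 0.964 0.731]
glass_plate [(0.8, [0.536, -0.138, 0.043]), (0.8, [0.475, 0.056, -0.003]), (0.8, [0.306, -0.172, -0.002])]
plate_front [(0.88, [0.407, 0.024, 0.002]), (0.62, [0.379, -0.164, 0.001]), (0.56, [0.49, -0.155, 0.051])]
lane_mouth [(0.92, [0.462, -0.166, 0.048]), (0.73, [0.532, -0.142, -0.007])]
staging_block [(0.63, [0.534, -0.142, -0.003])]
stage_holder [(0.9, [0.607, 0.206, -0.002])]
holder_mouth [(0.96, [0.56, 0.193, 0.048])]
end_stop [(0.95, [0.617, 0.207, 0.049])]
```

View pics/top0.png

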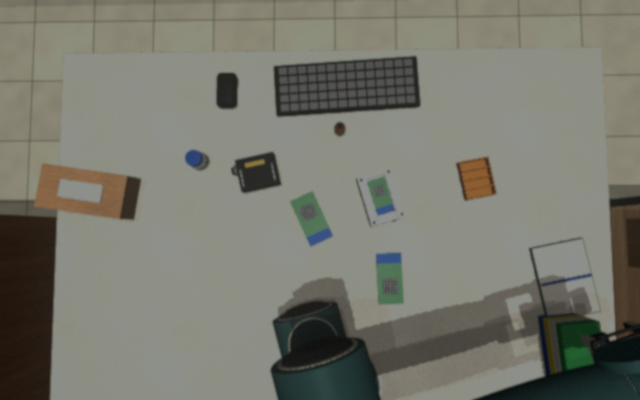

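View pics/side0.png

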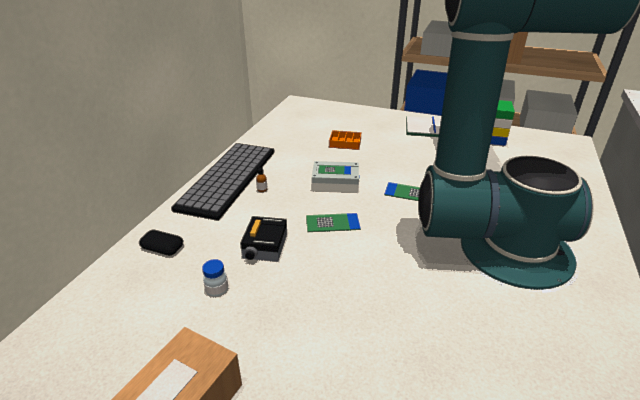

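The top view shows the staging block at about (380,198), with its plate's blue end toward the robot at (385,210). The holder is at (257,172), with its brass stop at (256,163). Larger look-alike plates lie at (311,218) and (390,278). The bottle is at (340,129), the jar at (196,159) and the tray at (476,178), all clear of the direct route.

Next I refine the poses and yaws from masks.

```bash
cat > fit.py <<'E'
from h import *
def fit(n,q,near,z):
    """world rect of mask component nearest 'near' with pixels taken at height z"""
    best=None
    for r in manip.masks_of(n,q):
        m=r['region'].astype(np.uint8); ys,xs=np.nonzero(m)
        c=atz(n,xs.mean(),ys.mean(),z)
        d=np.hypot(*(c[:2]-near))
        if best is None or d<best[0]: best=(d,xs,ys)
    d,xs,ys=best
    P=np.array([atz(n,x,y,z)[:2] for x,y in zip(xs,ys)])
    rect=cv2.minAreaRect((P*1000).astype(np.float32)); C=np.cov((P-P.mean(0)).T); w,v=np.linalg.eigh(C)
    a=np.degrees(np.arctan2(v[1,1],v[0,1]))
    print(n,q,len(xs),'mean',P.mean(0).round(4),'pca',round((a+90)%180-90,1),np.sqrt(12*w).round(3),'rect',np.round(rect[0],1),np.round(rect[1],1),round(rect[2],1))
E
python3 - <<'E'
from fit import *
p,d=snap('top')
fit('top','glass_plate',[.535,-.142],.05)
fit('top','staging_block',[.535,-.142],.05)
fit('top','stage_holder',[.605,.203],.05)
p2,d2=snap('side')
fit('side','glass_plate',[.535,-.142],.05)
a=cv2.resize(p[150:240,340:430],None,fx=6,fy=6,interpolation=2); b=cv2.resize(p[130:220,215:305],None,fx=6,fy=6,interpolation=2)
cv2.imwrite('pics/crop1.png',cv2.resize(np.hstack([a,b]),(800,400))[:,:,::-1])
E
```

```text
top glass_plate 594 mean [ 0.5368 -0.1431] pca 19.4 [0.048 0.096] rect [ 536.1 -142.4] [97.3 50.2] 17.6
top staging_block 1138 mean [ 0.5279 -0.1439] pca 20.3 [0.121 0.155] rect [ 530.9 -144. ] [141.8 103.2] 17.1
top stage_holder 1483 mean [0.6036 0.2014] pca -85.4 [0.097 0.121] rect [601.8 206.2] [ 99.1 131.3] 12.0
side glass_plate 282 mean [ 0.5297 -0.1439] pca 13.7 [0.054 0.1  ] rect [ 531.2 -142. ] [99.  60.3] 16.7
```

View pics/crop1.png

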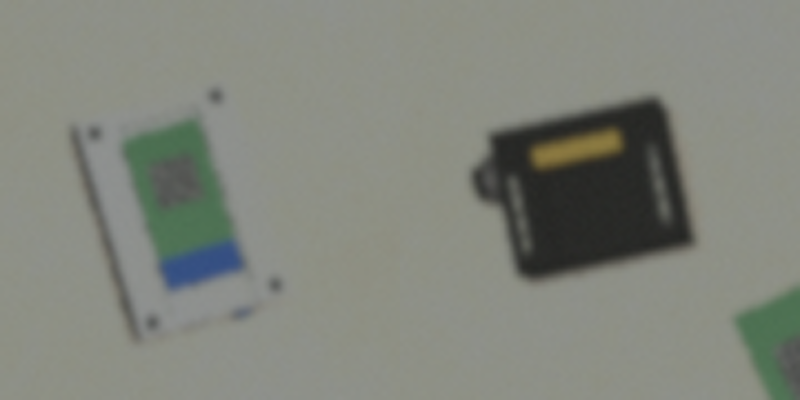

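The left half of the crop shows the block's four corner screws at crop pixels (94,133), (216,96), (276,285) and (152,322). The right half shows the brass bar's ends at about (533,159) and (621,138), and the white rails at (513,178)-(527,250) and (651,145)-(666,222).

Run:
```python
from h import *
s=90/400
def w(x,y,z):
    u,v=(340+x*s,150+y*s) if x<400 else (215+(x-400)*s,130+y*s)
    return atz('top',u-.4,v-.4,z)[:2]
ang=lambda d:np.degrees(np.arctan2(d[1],d[0])).round(1)
B=[w(*b,.05) for b in((94,133),(216,96),(276,285),(152,322))]
print('screws c',np.mean(B,0).round(4),ang(B[0]-B[3]),ang(B[1]-B[2]),ang(B[0]-B[1])-90,ang(B[3]-B[2])-90,[np.linalg.norm(B[i]-B[i-1]).round(3) for i in range(4)])
P=[w(*b,.05) for b in((123,145),(198,120),(243,270),(167,289))]
print('plate c',np.mean(P,0).round(4),ang(P[0]-P[3]),ang(P[1]-P[2]),[np.linalg.norm(P[i]-P[i-1]).round(3) for i in range(4)])
a,b=w(533,159,.06),w(621,138,.06); print('brass',a.round(4),b.round(4),(a+b)/2,ang(a-b)-90,np.linalg.norm(a-b))
R=[w(*q,.05) for q in((513,178),(527,250),(651,145),(666,222))]
print('rails',np.mean(R,0).round(4),ang(R[0]-R[1]),ang(R[2]-R[3]))
H=[w(*q,.05) for q in((491,135),(660,98),(692,242),(527,277))]
print('holder',np.mean(H,0).round(4),ang(H[0]-H[3]),ang(H[1]-H[2]),ang(H[0]-H[1])-90,ang(H[3]-H[2])-90,[np.linalg.norm(H[i]-H[i-1]).round(3) for i in range(4)])
print(manip.get_state())
```

```text
screws c [ 0.5339 -0.1452] 16.4 16.7 16.599999999999994 16.400000000000006 [np.float64(0.124), np.float64(0.08), np.float64(0.124), np.float64(0.081)]
plate c [ 0.5357 -0.1441] 16.3 15.9 [np.float64(0.094), np.float64(0.05), np.float64(0.098), np.float64(0.049)]
brass [0.6223 0.2347] [0.6352 0.1794] [0.62876561 0.20702166] 13.099999999999994 0.05678963543385641
rails [0.5983 0.2008] 11.5 11.2
holder [0.6052 0.1988] 14.7 12.7 12.099999999999994 11.700000000000003 [np.float64(0.093), np.float64(0.11), np.float64(0.094), np.float64(0.106)]
{'t': 1.1, 'joint_positions': array([-7.48752721e+01,  6.64566792e+00,  8.25978340e+01,  6.60887272e-04,
        9.07578079e+01, -2.16813376e+00]), 'qd': array([-0.00856026,  0.07867452, -0.03462399,  0.00104218,  0.05873005,
       -0.05785633]), 'joint_efforts': array([-1.25027644e-03, -7.21043587e+01, -6.22757077e+01,  7.79570010e-02,
        1.85217342e-02,  1.13986798e-05]), 'ee_pos': array([ 0.20061521, -0.64449431,  0.19875112]), 'orientation': array([-1.79998716e+02, -7.09910135e-04,  1.72928704e+01]), 'contact_force': array([ 0.50221277, -0.13787933, -1.3601827 ]), 'torque': array([-0.02124104, -0.00707631,  0.02662096]), 'grip_force': 0.0, 'finger_gap': 0.09300941536368695}
```

Emit:
move_arm(steps=[{"x":0.59,"y":0.84,"jaw":0},{"x":0.59,"y":0.84,"jaw":0},{"x":0.59,"y":0.84,"jaw":0},{"x":0.59,"y":0.84,"jaw":0},{"x":0.59,"y":0.84,"jaw":0},{"x":0.59,"y":0.84,"jaw":0},{"x":0.59,"y":0.84,"jaw":0},{"x":0.59,"y":0.84,"jaw":0},{"x":0.59,"y":0.84,"jaw":0},{"x":0.59,"y":0.84,"jaw":0}], squeeze=10)

```text
invalid input at $.steps[0]: expected keys ax, ay, az, x, y, z, jaw
```

Emit:
move_arm(steps=[{"x":0.5,"y":0.72,"z":-0.35,"az":-0.13,"jaw":0},{"x":0.5,"y":0.72,"z":-0.35,"jaw":0},{"x":0.5,"y":0.72,"z":-0.35,"jaw":0},{"x":0.5,"y":0.71,"z":-0.35,"jaw":0},{"x":0.5,"y":0.71,"z":-0.35,"jaw":0},{"x":0.5,"y":0.71,"z":-0.35,"jaw":0},{"jaw":0},{"jaw":0},{"jaw":0}])

```text
invalid input at $.steps[0]: expected keys ax, ay, az, x, y, z, jaw
```

Emit:
move_arm(steps=[{"ax":0,"ay":0,"az":0,"x":0.59,"y":0.84,"z":0,"jaw":0},{"ax":0,"ay":0,"az":0,"x":0.59,"y":0.84,"z":0,"jaw":0},{"ax":0,"ay":0,"az":0,"x":0.59,"y":0.84,"z":0,"jaw":0},{"ax":0,"ay":0,"az":0,"x":0.59,"y":0.84,"z":0,"jaw":0},{"ax":0,"ay":0,"az":0,"x":0.59,"y":0.84,"z":0,"jaw":0},{"ax":0,"ay":0,"az":0,"x":0.59,"y":0.84,"z":0,"jaw":0},{"ax":0,"ay":0,"az":0,"x":0.59,"y":0.84,"z":0,"jaw":0},{"ax":0,"ay":0,"az":0,"x":0.59,"y":0.84,"z":0,"jaw":0},{"ax":0,"ay":0,"az":0,"x":0.59,"y":0.84,"z":0,"jaw":0},{"ax":0,"ay":0,"az":0,"x":0.59,"y":0.84,"z":0,"jaw":0}], squeeze=10)

```text
t: 1.93
ee_pos: [0.4374, -0.3067, 0.1991]
orientation: [180.0, -0.0, 17.3]
contact_force: [0.1, -0.2, -0.2]
finger_gap: 0.031
grip_force: 0.0
```

Emit:
move_arm(steps=[{"ax":0,"ay":0,"az":-0.13,"x":0.5,"y":0.72,"z":-0.35,"jaw":0},{"ax":0,"ay":0,"az":0,"x":0.5,"y":0.72,"z":-0.35,"jaw":0},{"ax":0,"ay":0,"az":0,"x":0.5,"y":0.72,"z":-0.35,"jaw":0},{"ax":0,"ay":0,"az":0,"x":0.5,"y":0.71,"z":-0.35,"jaw":0},{"ax":0,"ay":0,"az":0,"x":0.5,"y":0.71,"z":-0.35,"jaw":0},{"ax":0,"ay":0,"az":0,"x":0.5,"y":0.71,"z":-0.35,"jaw":0},{"ax":0,"ay":0,"az":0,"x":0,"y":0,"z":0,"jaw":0},{"ax":0,"ay":0,"az":0,"x":0,"y":0,"z":0,"jaw":0},{"ax":0,"ay":0,"az":0,"x":0,"y":0,"z":0,"jaw":0}])

```text
t: 2.68
ee_pos: [0.5566, -0.137, 0.115]
orientation: [180.0, 0.0, 16.5]
contact_force: [0.4, -0.1, -0.7]
finger_gap: 0.0004
grip_force: 0.0
```

Emit:
move_arm(steps=[{"ax":0,"ay":0,"az":0,"x":0,"y":0,"z":-0.4,"jaw":0},{"ax":0,"ay":0,"az":0,"x":0,"y":0,"z":-0.4,"jaw":0},{"ax":0,"ay":0,"az":0,"x":0,"y":0,"z":-0.2,"jaw":0},{"ax":0,"ay":0,"az":0,"x":0,"y":0,"z":-0.05,"jaw":0},{"ax":0,"ay":0,"az":0,"x":0,"y":0,"z":0,"jaw":0},{"ax":0,"ay":0,"az":0,"x":0,"y":0,"z":0,"jaw":0}])

```text
t: 3.18
ee_pos: [0.5569, -0.1375, 0.0738]
orientation: [180.0, -0.1, 16.5]
contact_force: [0.2, 0.3, -0.5]
finger_gap: 0.0006
grip_force: 0.0
```

Emit:
move_arm(steps=[{"ax":0,"ay":0,"az":0,"x":0,"y":0,"z":-0.025,"jaw":0},{"ax":0,"ay":0,"az":0,"x":0,"y":0,"z":-0.025,"jaw":0},{"ax":0,"ay":0,"az":0,"x":0,"y":0,"z":0,"jaw":0},{"ax":0,"ay":0,"az":0,"x":0,"y":0,"z":0,"jaw":0}])

```text
t: 3.52
ee_pos: [0.5567, -0.1369, 0.071]
orientation: [180.0, -0.0, 16.5]
contact_force: [-0.3, 0.2, 0.8]
finger_gap: 0.0002
grip_force: 0.0
```

Emit:
move_arm(steps=[{"ax":0,"ay":0,"az":0,"x":0,"y":0,"z":-0.025,"jaw":0},{"ax":0,"ay":0,"az":0,"x":0,"y":0,"z":0,"jaw":0},{"ax":0,"ay":0,"az":0,"x":0,"y":0,"z":0,"jaw":0}])

```text
t: 3.77
ee_pos: [0.5566, -0.1369, 0.0697]
orientation: [-180.0, 0.0, 16.5]
contact_force: [0.4, -0.1, 0.3]
finger_gap: 0.0005
grip_force: 0.0
```

Emit:
move_arm(steps=[{"ax":0,"ay":0,"az":0,"x":0,"y":0,"z":-0.015,"jaw":0},{"ax":0,"ay":0,"az":0,"x":0,"y":0,"z":0,"jaw":0},{"ax":0,"ay":0,"az":0,"x":0,"y":0,"z":0,"jaw":0}])

```text
t: 4.02
ee_pos: [0.5566, -0.1369, 0.0691]
orientation: [-180.0, 0.0, 16.5]
contact_force: [1.0, -0.1, 0.2]
finger_gap: 0.0003
grip_force: 0.0
```

Emit:
move_arm(steps=[{"ax":0,"ay":0,"az":0,"x":0,"y":0,"z":-0.012,"jaw":0},{"ax":0,"ay":0,"az":0,"x":0,"y":0,"z":0,"jaw":0},{"ax":0,"ay":0,"az":0,"x":0,"y":0,"z":0,"jaw":0}])

```text
t: 4.27
ee_pos: [0.5566, -0.1369, 0.0686]
orientation: [-180.0, 0.0, 16.5]
contact_force: [0.1, -0.1, -0.3]
finger_gap: 0.0009
grip_force: 0.0
```

Emit:
move_arm(steps=[{"ax":0,"ay":0,"az":0,"x":0,"y":0,"z":-0.012,"jaw":0},{"ax":0,"ay":0,"az":0,"x":0,"y":0,"z":0,"jaw":0},{"ax":0,"ay":0,"az":0,"x":0,"y":0,"z":0,"jaw":0}])

```text
t: 4.52
ee_pos: [0.5566, -0.1369, 0.0681]
orientation: [-180.0, 0.0, 16.5]
contact_force: [0.8, 0.3, 0.5]
finger_gap: 0.0004
grip_force: 0.0
```

Emit:
move_arm(steps=[{"ax":0,"ay":0,"az":0,"x":0,"y":0,"z":-0.012,"jaw":0},{"ax":0,"ay":0,"az":0,"x":0,"y":0,"z":0,"jaw":0},{"ax":0,"ay":0,"az":0,"x":0,"y":0,"z":0,"jaw":0}])

```text
t: 4.77
ee_pos: [0.5566, -0.1369, 0.0677]
orientation: [-180.0, 0.0, 16.5]
contact_force: [0.2, -0.3, -0.7]
finger_gap: 0.0002
grip_force: 0.0
```

Emit:
move_arm(steps=[{"ax":0,"ay":0,"az":0,"x":0,"y":0,"z":-0.012,"jaw":0},{"ax":0,"ay":0,"az":0,"x":0,"y":0,"z":0,"jaw":0},{"ax":0,"ay":0,"az":0,"x":0,"y":0,"z":0,"jaw":0}])

```text
t: 5.02
ee_pos: [0.5566, -0.1369, 0.0672]
orientation: [-180.0, 0.0, 16.5]
contact_force: [-0.2, 0.1, -0.2]
finger_gap: 0.0004
grip_force: 0.0
```

Emit:
move_arm(steps=[{"ax":0,"ay":0,"az":0,"x":0,"y":0,"z":-0.012,"jaw":0},{"ax":0,"ay":0,"az":0,"x":0,"y":0,"z":0,"jaw":0},{"ax":0,"ay":0,"az":0,"x":0,"y":0,"z":0,"jaw":0}])

```text
t: 5.27
ee_pos: [0.5566, -0.1369, 0.0667]
orientation: [-180.0, 0.0, 16.5]
contact_force: [0.0, -0.0, -0.3]
finger_gap: 0.0005
grip_force: 0.0
```

Emit:
move_arm(steps=[{"ax":0,"ay":0,"az":0,"x":0,"y":0,"z":-0.012,"jaw":0},{"ax":0,"ay":0,"az":0,"x":0,"y":0,"z":0,"jaw":0},{"ax":0,"ay":0,"az":0,"x":0,"y":0,"z":0,"jaw":0}])

```text
t: 5.52
ee_pos: [0.5566, -0.1369, 0.0662]
orientation: [-180.0, 0.0, 16.5]
contact_force: [-0.6, -0.7, -0.4]
finger_gap: 0.0003
grip_force: 0.0
```

Run:
```python
from h import *
p,d=snap('side')
u,v=proj('side',[.54,-.14,.06]); u,v=int(u),int(v); print(u,v)
cv2.imwrite('pics/c2.png',cv2.resize(p[v-50:v+50,u-65:u+65],(780,600),interpolation=2)[:,:,::-1])
```

```text
332 166
```

View pics/c2.png

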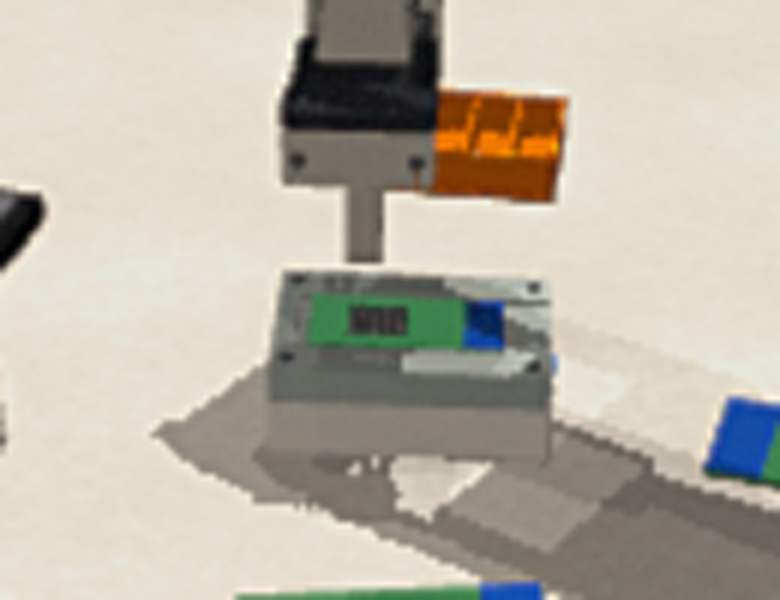

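The picture shows the fingertips ending at crop (364,262), visibly short of the plate at (385,320), so either the camera and the tool data disagree or the tip is not where I think. I check this with depth.

Run:
```python
from h import *
st=manip.get_state(); print(st['ee_pos'],st['orientation'],st['joint_positions'])
print('proj tip',proj('side',[.5566,-.1369,.047]),'seen',332-65+364/6,166-50+262/6)
def pts(n,d,uv):
    f,cx,cy,T=cal(n)
    for u,v in uv:
        z=d[int(round(v)),int(round(u))]; q=np.array([(u-cx)/f*z,(v-cy)/f*z,z]); print(n,u,v,np.round(T[:3,:3].T@(q-T[:3,3]),4))
p,d=snap('side')
pts('side',d,[(327,v) for v in(140,145,150,154,157,158,160,162,164)]+[(330,170),(345,170),(334,177),(332,190)])
p,d=snap('top'); pts('top',d,[(385,210),(380,180),(372,215),(320,360)])
```

```text
[ 0.55660843 -0.13691178  0.0662347 ] [-1.79997790e+02  2.19029903e-03  1.65094062e+01] [-1.63691323e+01 -2.14528884e+00  1.04135309e+02  6.82224488e-04
  7.80130188e+01  5.71213198e+01]
proj tip [np.float64(326.58326210407625), np.float64(169.67567366255523)] seen 327.6666666666667 159.66666666666666
side 327 140 [ 0.526  -0.0481  0.1957]
side 327 145 [ 0.5283 -0.0556  0.1765]
side 327 150 [ 0.55   -0.1192  0.1254]
side 327 154 [ 0.5505 -0.121   0.1111]
side 327 157 [ 0.55   -0.1199  0.1016]
side 327 158 [ 0.5516 -0.1249  0.0952]
side 327 160 [ 0.6047 -0.2798 -0.0029]
side 327 162 [ 0.5696 -0.1777  0.0501]
side 327 164 [ 0.5648 -0.164   0.051 ]
side 330 170 [ 0.5429 -0.1293  0.0528]
side 345 170 [ 0.502  -0.1528  0.0483]
side 334 177 [ 0.52   -0.0999  0.0494]
side 332 190 [ 0.5243 -0.0963  0.0041]
top 385 210 [ 0.4967 -0.156   0.0461]
top 380 180 [ 0.5372 -0.1059  0.4281]
top 372 215 [ 0.4828 -0.1194  0.0496]
top 320 360 [0.2277 0.0077 0.5541]
```

The depth images put the fingertip at about z = 0.093 while the state implies 0.047, and the force confirms there is no contact. I check whether that offset is constant by raising the tool a known amount and measuring it again.

Emit:
move_arm(steps=[{"ax":0,"ay":0,"az":0,"x":0,"y":0,"z":0.5,"jaw":0},{"ax":0,"ay":0,"az":0,"x":0,"y":0,"z":0.5,"jaw":0},{"ax":0,"ay":0,"az":0,"x":0,"y":0,"z":0,"jaw":0},{"ax":0,"ay":0,"az":0,"x":0,"y":0,"z":0,"jaw":0}])

```text
t: 6.0
ee_pos: [0.5572, -0.1371, 0.1073]
orientation: [179.9, -0.1, 16.5]
contact_force: [0.5, -0.3, -0.9]
finger_gap: 0.0007
grip_force: 0.0
```

```bash
cat > tip.py <<'E'
from h import *
def tip():
    p,d=snap('side'); e=manip.get_state()['ee_pos']; f,cx,cy,T=cal('side')
    v,u=np.mgrid[100:200,270:400]; z=d[100:200,270:400]
    q=np.stack([(u-cx)/f*z,(v-cy)/f*z,z],-1)-T[:3,3]; W=q@T[:3,:3]
    m=(np.hypot(W[...,0]-e[0],W[...,1]-e[1])<.035)&(W[...,2]>.065)&(z>0)
    P=W[m]; print('state',e.round(4),'n',len(P),'lowest',np.sort(P[:,2])[:8].round(4),'mean xy low',P[P[:,2]<P[:,2].min()+.02].mean(0).round(4))
    return p,d
E
python3 -c "
from tip import *
tip()"
```

```text
state [ 0.5566 -0.1369  0.1062] n 144 lowest [0.1279 0.1281 0.1289 0.1293 0.1297 0.1309 0.1316 0.1351] mean xy low [ 0.552  -0.1245  0.139 ]
```

The offset is real and roughly constant at about 40 mm in z, and xy agrees. I use contact force as the height reference, descending under guard.

Emit:
move_arm(steps=[{"ax":0,"ay":0,"az":0,"x":0,"y":0,"z":-0.5,"jaw":0},{"ax":0,"ay":0,"az":0,"x":0,"y":0,"z":-0.5,"jaw":0},{"ax":0,"ay":0,"az":0,"x":0,"y":0,"z":-0.4,"jaw":0},{"ax":0,"ay":0,"az":0,"x":0,"y":0,"z":-0.1,"jaw":0},{"ax":0,"ay":0,"az":0,"x":0,"y":0,"z":0,"jaw":0},{"ax":0,"ay":0,"az":0,"x":0,"y":0,"z":0,"jaw":0}])

```text
t: 6.55
ee_pos: [0.5566, -0.1369, 0.0465]
orientation: [-180.0, 0.0, 16.5]
contact_force: [-0.4, 0.4, -0.4]
finger_gap: 0.0006
grip_force: 0.0
```

```bash
python3 -c "
from tip import *
tip()"
```

```text
state [ 0.557  -0.137   0.0471] n 239 lowest [0.0659 0.0663 0.0667 0.0668 0.0668 0.0679 0.0686 0.0698] mean xy low [ 0.5515 -0.1267  0.0764]
```

Emit:
move_arm(steps=[{"ax":0,"ay":0,"az":0,"x":0,"y":0,"z":-0.1,"jaw":0},{"ax":0,"ay":0,"az":0,"x":0,"y":0,"z":-0.1,"jaw":0},{"ax":0,"ay":0,"az":0,"x":0,"y":0,"z":0,"jaw":0},{"ax":0,"ay":0,"az":0,"x":0,"y":0,"z":0,"jaw":0}])

```text
t: 6.93
ee_pos: [0.5565, -0.1369, 0.0382]
orientation: [-180.0, 0.0, 16.5]
contact_force: [-0.2, -0.5, -0.7]
finger_gap: 0.0001
grip_force: 0.0
```

Emit:
move_arm(steps=[{"ax":0,"ay":0,"az":0,"x":0,"y":0,"z":-0.04,"jaw":0},{"ax":0,"ay":0,"az":0,"x":0,"y":0,"z":0,"jaw":0},{"ax":0,"ay":0,"az":0,"x":0,"y":0,"z":0,"jaw":0}])

```text
t: 7.18
ee_pos: [0.5566, -0.1369, 0.0367]
orientation: [180.0, 0.0, 16.5]
contact_force: [0.9, 0.3, 0.5]
finger_gap: 0.0003
grip_force: 0.0
```

Emit:
move_arm(steps=[{"ax":0,"ay":0,"az":0,"x":0,"y":0,"z":-0.025,"jaw":0},{"ax":0,"ay":0,"az":0,"x":0,"y":0,"z":0,"jaw":0}])

```text
t: 7.35
ee_pos: [0.5566, -0.1369, 0.0356]
orientation: [-180.0, 0.0, 16.5]
contact_force: [-0.2, -0.6, -0.4]
finger_gap: 0.0004
grip_force: 0.0
```

Emit:
move_arm(steps=[{"ax":0,"ay":0,"az":0,"x":0,"y":0,"z":-0.025,"jaw":0},{"ax":0,"ay":0,"az":0,"x":0,"y":0,"z":-0.02,"jaw":0},{"ax":0,"ay":0,"az":0,"x":0,"y":0,"z":0,"jaw":0}])

```text
t: 7.6
ee_pos: [0.5565, -0.1369, 0.0336]
orientation: [-180.0, 0.0, 16.5]
contact_force: [-0.2, 0.8, -0.1]
finger_gap: 0.0006
grip_force: 0.0
```

Emit:
move_arm(steps=[{"ax":0,"ay":0,"az":0,"x":0,"y":0,"z":-0.02,"jaw":0},{"ax":0,"ay":0,"az":0,"x":0,"y":0,"z":0,"jaw":0}])

```text
t: 7.77
ee_pos: [0.5566, -0.1369, 0.0329]
orientation: [-180.0, 0.0, 16.5]
contact_force: [-0.5, 0.2, 0.6]
finger_gap: 0.0004
grip_force: 0.0
```

Emit:
move_arm(steps=[{"ax":0,"ay":0,"az":0,"x":0,"y":0,"z":-0.02,"jaw":0},{"ax":0,"ay":0,"az":0,"x":0,"y":0,"z":0,"jaw":0}])

```text
t: 7.93
ee_pos: [0.5566, -0.1369, 0.0322]
orientation: [-180.0, 0.0, 16.5]
contact_force: [0.5, -0.1, 0.0]
finger_gap: 0.0005
grip_force: 0.0
```

Emit:
move_arm(steps=[{"ax":0,"ay":0,"az":0,"x":0,"y":0,"z":-0.02,"jaw":0},{"ax":0,"ay":0,"az":0,"x":0,"y":0,"z":0,"jaw":0}])

```text
t: 8.1
ee_pos: [0.5566, -0.1369, 0.0313]
orientation: [-180.0, 0.0, 16.5]
contact_force: [0.0, 0.8, 0.6]
finger_gap: 0.0006
grip_force: 0.0
```

Emit:
move_arm(steps=[{"ax":0,"ay":0,"az":0,"x":0,"y":0,"z":-0.02,"jaw":0},{"ax":0,"ay":0,"az":0,"x":0,"y":0,"z":0,"jaw":0}])

```text
t: 8.27
ee_pos: [0.5566, -0.1369, 0.0305]
orientation: [-180.0, 0.0, 16.5]
contact_force: [-0.1, -1.1, -0.4]
finger_gap: 0.0005
grip_force: 0.0
```

Emit:
move_arm(steps=[{"ax":0,"ay":0,"az":0,"x":0,"y":0,"z":-0.02,"jaw":0},{"ax":0,"ay":0,"az":0,"x":0,"y":0,"z":0,"jaw":0}])

```text
t: 8.43
ee_pos: [0.5568, -0.137, 0.0303]
orientation: [180.0, -0.0, 16.5]
contact_force: [-1.8, 0.2, 4.5]
finger_gap: 0.0005
grip_force: 2.6
```

Contact: 4.5 N at state z 0.0303. Now the slide.

Emit:
move_arm(steps=[{"ax":0,"ay":0,"az":0,"x":-0.04,"y":-0.012,"z":-0.002,"jaw":0},{"ax":0,"ay":0,"az":0,"x":-0.08,"y":-0.0237,"z":0,"jaw":0},{"ax":0,"ay":0,"az":0,"x":-0.08,"y":-0.0237,"z":0,"jaw":0},{"ax":0,"ay":0,"az":0,"x":-0.08,"y":-0.0237,"z":0,"jaw":0}])

```text
t: 8.77
ee_pos: [0.5457, -0.1404, 0.0304]
orientation: [180.0, -0.1, 16.5]
contact_force: [1.4, 0.5, 5.6]
finger_gap: 0.0002
grip_force: 2.7
```

Emit:
move_arm(steps=[{"ax":0,"ay":0,"az":0,"x":-0.08,"y":-0.0237,"z":0,"jaw":0},{"ax":0,"ay":0,"az":0,"x":-0.08,"y":-0.0237,"z":0,"jaw":0},{"ax":0,"ay":0,"az":0,"x":-0.08,"y":-0.0237,"z":0,"jaw":0},{"ax":0,"ay":0,"az":0,"x":0,"y":0,"z":0,"jaw":0}])

```text
t: 9.1
ee_pos: [0.5356, -0.1434, 0.0304]
orientation: [180.0, -0.0, 16.5]
contact_force: [-2.1, -0.1, 7.5]
finger_gap: 0.0005
grip_force: 3.6
```

Run:
```python
from h import *
s=manip.get_state(); print(s['ee_pos'],s['contact_force'])
p,d=snap('side')
for q in('plate_front','glass_plate'): print(q,[(round(r['score'],2),np.round(r['location'],3).tolist()) for r in manip.place_of('side',q)])
u,v=332,166
cv2.imwrite('pics/c3.png',cv2.resize(p[v-50:v+50,u-65:u+65],(780,600),interpolation=2)[:,:,::-1])
```

```text
[ 0.53564096 -0.14336191  0.03037201] [-2.112134   -0.08058015  7.48970701]
plate_front [(0.78, [0.373, -0.167, 0.001]), (0.7, [0.405, 0.019, 0.001]), (0.54, [0.471, -0.158, 0.052])]
glass_plate [(0.83, [0.306, -0.169, -0.001]), (0.62, [0.475, 0.054, -0.0]), (0.59, [0.513, -0.147, 0.044])]
```

View pics/c3.png

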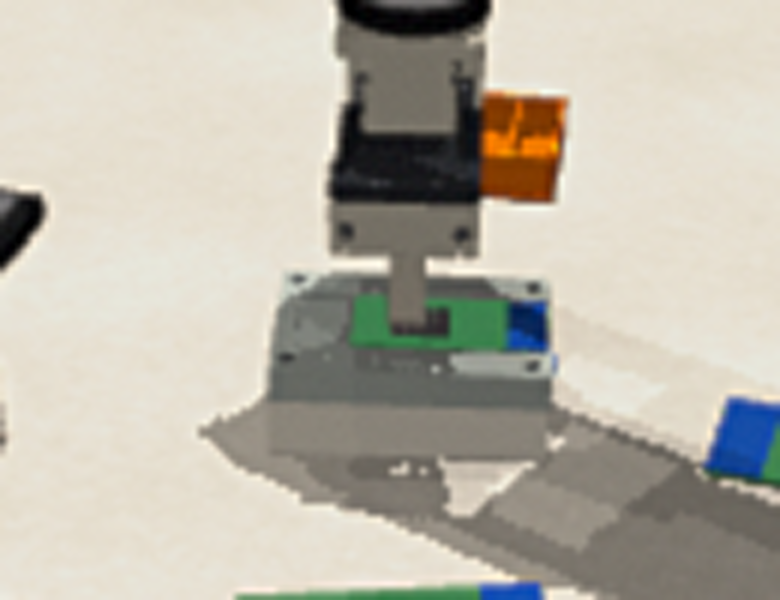

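The plate follows the fingers: its blue end has moved from crop x 503 to 546, about 3 mm short of the front edge at 552. I continue about 35 mm.

Emit:
move_arm(steps=[{"ax":0,"ay":0,"az":0,"x":-0.08,"y":-0.0237,"z":0.003,"jaw":0},{"ax":0,"ay":0,"az":0,"x":-0.08,"y":-0.0237,"z":0,"jaw":0},{"ax":0,"ay":0,"az":0,"x":-0.08,"y":-0.0237,"z":0,"jaw":0},{"ax":0,"ay":0,"az":0,"x":-0.08,"y":-0.0237,"z":0,"jaw":0},{"ax":0,"ay":0,"az":0,"x":-0.08,"y":-0.0237,"z":0,"jaw":0}])

```text
t: 9.67
ee_pos: [0.5199, -0.148, 0.0304]
orientation: [180.0, -0.1, 16.5]
contact_force: [3.1, 0.7, 5.4]
finger_gap: 0.0004
grip_force: 2.8
```

Emit:
move_arm(steps=[{"ax":0,"ay":0,"az":0,"x":-0.08,"y":-0.0237,"z":0,"jaw":0},{"ax":0,"ay":0,"az":0,"x":-0.08,"y":-0.0237,"z":0,"jaw":0},{"ax":0,"ay":0,"az":0,"x":-0.08,"y":-0.0237,"z":0,"jaw":0},{"ax":0,"ay":0,"az":0,"x":-0.08,"y":-0.0237,"z":0,"jaw":0},{"ax":0,"ay":0,"az":0,"x":-0.08,"y":-0.0237,"z":0,"jaw":0},{"ax":0,"ay":0,"az":0,"x":0,"y":0,"z":0,"jaw":0}])

```text
t: 10.17
ee_pos: [0.5035, -0.1528, 0.0303]
orientation: [180.0, -0.0, 16.5]
contact_force: [-2.6, -0.1, 8.3]
finger_gap: 0.0004
grip_force: 3.8
```

Run:
```python
from h import *
s=manip.get_state(); print(s['ee_pos'],s['contact_force'])
p,d=snap('side')
for q in('plate_front','glass_plate'): print(q,[(round(r['score'],2),np.round(r['location'],3).tolist()) for r in manip.place_of('side',q)])
u,v=332,166
cv2.imwrite('pics/c4.png',cv2.resize(p[v-50:v+50,u-65:u+65],(780,600),interpolation=2)[:,:,::-1])
```

```text
[ 0.50346461 -0.15281458  0.03034915] [-2.56879131 -0.13483538  8.31099109]
plate_front [(0.75, [0.435, -0.172, 0.053]), (0.71, [0.407, 0.02, -0.001]), (0.61, [0.375, -0.166, -0.0])]
glass_plate [(0.89, [0.308, -0.17, -0.001]), (0.78, [0.483, -0.154, 0.046]), (0.58, [0.474, 0.054, -0.002]), (0.53, [0.64, 0.378, -0.002])]
```

View pics/c4.png

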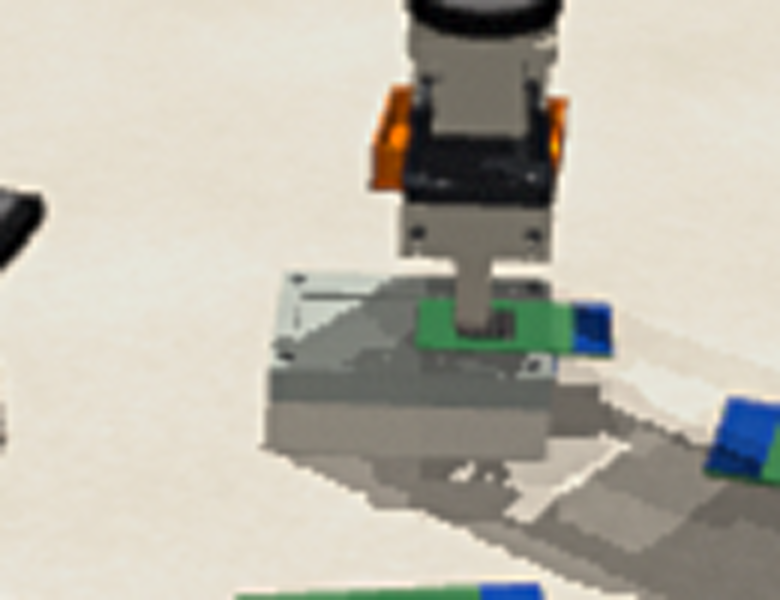

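Overhang is about 32 mm: the network puts the front at (0.435,-0.172), and the blue end at crop 575-612 is past the edge at 552. I lift, open, and move over the overhanging end.

Emit:
move_arm(steps=[{"ax":0,"ay":0,"az":0,"x":0,"y":0,"z":0.1,"jaw":0},{"ax":0,"ay":0,"az":0,"x":0,"y":0,"z":0.4,"jaw":0},{"ax":0,"ay":0,"az":0,"x":0,"y":0,"z":0.5,"jaw":80},{"ax":0,"ay":0,"az":0,"x":-0.46,"y":-0.14,"z":0,"jaw":80},{"ax":0,"ay":0,"az":0,"x":-0.46,"y":-0.14,"z":0,"jaw":80},{"ax":0,"ay":0,"az":0,"x":-0.46,"y":-0.14,"z":0,"jaw":80},{"ax":0,"ay":0,"az":0,"x":0,"y":0,"z":0,"jaw":80},{"ax":0,"ay":0,"az":0,"x":0,"y":0,"z":0,"jaw":80},{"ax":0,"ay":0,"az":0,"x":0,"y":0,"z":0,"jaw":80},{"ax":0,"ay":0,"az":0,"x":0,"y":0,"z":0,"jaw":80}])

```text
t: 11.15
ee_pos: [0.449, -0.1692, 0.0699]
orientation: [-180.0, -0.0, 16.5]
contact_force: [0.3, -0.4, -0.5]
finger_gap: 0.0493
grip_force: 0.0
```

Run:
```python
from h import *
s=manip.get_state(); print(s['ee_pos'],s['finger_gap'])
p,d=snap('side')
for q in('plate_front','glass_plate'): print(q,[(round(r['score'],2),np.round(r['location'],3).tolist()) for r in manip.place_of('side',q)])
u,v=345,160
cv2.imwrite('pics/c5.png',cv2.resize(p[v-50:v+50,u-65:u+65],(780,600),interpolation=2)[:,:,::-1])
```

```text
[ 0.44903675 -0.16919621  0.06988845] 0.04933950710560333
plate_front [(0.85, [0.376, -0.164, -0.001]), (0.75, [0.433, -0.174, 0.05]), (0.56, [0.406, 0.022, 0.004])]
glass_plate [(0.97, [0.473, 0.056, -0.003]), (0.84, [0.482, -0.155, 0.048]), (0.59, [0.304, -0.17, 0.001])]
```

View pics/c5.png

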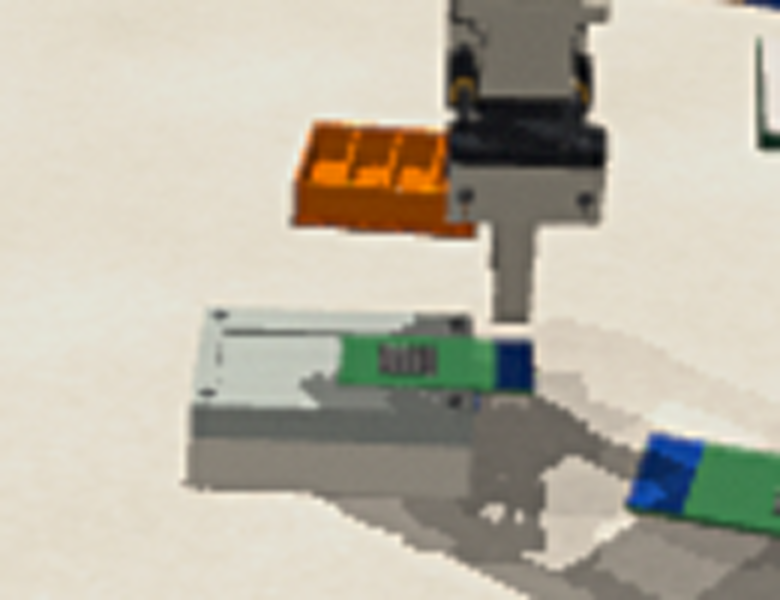

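The plate is still flat with its blue end at crop (497-532, 365), and the finger at 513 sits over the overhang, clear of the block edge at 473. I wait for the jaws, then descend.

Emit:
move_arm(steps=[{"ax":0,"ay":0,"az":0,"x":-0.02,"y":-0.01,"z":0,"jaw":85},{"ax":0,"ay":0,"az":0,"x":0,"y":0,"z":0,"jaw":85},{"ax":0,"ay":0,"az":0,"x":0,"y":0,"z":0,"jaw":85},{"ax":0,"ay":0,"az":0,"x":0,"y":0,"z":0,"jaw":85},{"ax":0,"ay":0,"az":0,"x":0,"y":0,"z":0,"jaw":85},{"ax":0,"ay":0,"az":0,"x":0,"y":0,"z":0,"jaw":85},{"ax":0,"ay":0,"az":0,"x":0,"y":0,"z":0,"jaw":85}])

```text
t: 11.88
ee_pos: [0.4478, -0.1697, 0.0699]
orientation: [-180.0, -0.0, 16.5]
contact_force: [-0.0, 0.8, -0.8]
finger_gap: 0.0848
grip_force: 0.0
```

Emit:
move_arm(steps=[{"ax":0,"ay":0,"az":0,"x":0,"y":0,"z":-0.4,"jaw":85},{"ax":0,"ay":0,"az":0,"x":0,"y":0,"z":-0.4,"jaw":85},{"ax":0,"ay":0,"az":0,"x":0,"y":0,"z":-0.4,"jaw":85},{"ax":0,"ay":0,"az":0,"x":0,"y":0,"z":-0.28,"jaw":85},{"ax":0,"ay":0,"az":0,"x":0,"y":0,"z":0,"jaw":85},{"ax":0,"ay":0,"az":0,"x":0,"y":0,"z":0,"jaw":85}])

```text
t: 12.38
ee_pos: [0.4477, -0.1697, 0.0107]
orientation: [-180.0, 0.0, 16.5]
contact_force: [0.2, -1.0, -0.4]
finger_gap: 0.0849
grip_force: 0.0
```

Now I close to grip.

Emit:
move_arm(steps=[{"ax":0,"ay":0,"az":0,"x":0,"y":0,"z":0,"jaw":54},{"ax":0,"ay":0,"az":0,"x":0,"y":0,"z":0,"jaw":54},{"ax":0,"ay":0,"az":0,"x":0,"y":0,"z":0,"jaw":54},{"ax":0,"ay":0,"az":0,"x":0,"y":0,"z":0,"jaw":54},{"ax":0,"ay":0,"az":0,"x":0,"y":0,"z":0,"jaw":54},{"ax":0,"ay":0,"az":0,"x":0,"y":0,"z":0,"jaw":54},{"ax":0,"ay":0,"az":0,"x":0,"y":0,"z":0,"jaw":54},{"ax":0,"ay":0,"az":0,"x":0,"y":0,"z":0,"jaw":54}], squeeze=12)

```text
t: 13.05
ee_pos: [0.4478, -0.1697, 0.0107]
orientation: [180.0, -0.0, 16.5]
contact_force: [-0.1, 0.2, -0.1]
finger_gap: 0.0541
grip_force: 0.0
```

Emit:
move_arm(steps=[{"ax":0,"ay":0,"az":0,"x":0,"y":0,"z":0,"jaw":40},{"ax":0,"ay":0,"az":0,"x":0,"y":0,"z":0,"jaw":40},{"ax":0,"ay":0,"az":0,"x":0,"y":0,"z":0,"jaw":40},{"ax":0,"ay":0,"az":0,"x":0,"y":0,"z":0,"jaw":40},{"ax":0,"ay":0,"az":0,"x":0,"y":0,"z":0,"jaw":40}])

```text
t: 13.47
ee_pos: [0.4478, -0.1697, 0.0107]
orientation: [-180.0, -0.0, 16.5]
contact_force: [-0.2, 0.0, 0.3]
finger_gap: 0.0497
grip_force: 12.0
```

Emit:
move_arm(steps=[{"ax":0,"ay":0,"az":0,"x":0,"y":0,"z":0,"jaw":40},{"ax":0,"ay":0,"az":0,"x":0,"y":0,"z":0.1,"jaw":40},{"ax":0,"ay":0,"az":0,"x":0,"y":0,"z":0.1,"jaw":40},{"ax":0,"ay":0,"az":0,"x":0,"y":0,"z":0.2,"jaw":40},{"ax":0,"ay":0,"az":0,"x":0,"y":0,"z":0.4,"jaw":40},{"ax":0,"ay":0,"az":0,"x":0,"y":0,"z":0.5,"jaw":40},{"ax":0,"ay":0,"az":0,"x":0,"y":0,"z":0.3,"jaw":40},{"ax":0,"ay":0,"az":0,"x":0,"y":0,"z":0,"jaw":40},{"ax":0,"ay":0,"az":0,"x":0,"y":0,"z":0,"jaw":40}], squeeze=20)

```text
t: 14.22
ee_pos: [0.4481, -0.1699, 0.0751]
orientation: [180.0, -0.1, 16.5]
contact_force: [0.0, -0.0, -0.7]
finger_gap: 0.0495
grip_force: 20.0
```

Run:
```python
from h import *
s=manip.get_state(); print(s['ee_pos'],s['finger_gap'])
p,d=snap('side')
for q in('plate_front','glass_plate'): print(q,[(round(r['score'],2),np.round(r['location'],3).tolist()) for r in manip.place_of('side',q)])
u,v=345,140
cv2.imwrite('pics/c6.png',cv2.resize(p[v-50:v+50,u-65:u+65],(780,600),interpolation=2)[:,:,::-1])
f,cx,cy,T=cal('side')
m=min(manip.masks_of('side','glass_plate'),key=lambda r:abs(np.argwhere(r['region']).mean(0)-[148,335]).sum())['region']
v,u=np.nonzero(m&(d>0)); z=d[v,u]; W=(np.stack([(u-cx)/f*z,(v-cy)/f*z,z],1)-T[:3,3])@T[:3,:3]
a=np.radians(16.5); x=W[:,:2]@[np.cos(a),np.sin(a)]; ok=abs(W[:,2]-np.median(W[:,2]))<.012
print(ok.sum(),np.median(W[ok],0).round(4),np.polyfit(x[ok]-np.median(x),W[ok,2],1))
```

```text
[ 0.44810236 -0.16988796  0.07511381] 0.04946837697733262
plate_front [(0.98, [0.406, 0.023, -0.001]), (0.76, [0.433, -0.173, 0.116]), (0.72, [0.378, -0.163, 0.002])]
glass_plate [(0.69, [0.48, -0.157, 0.109]), (0.68, [0.474, 0.053, 0.0]), (0.67, [0.464, -0.166, 0.047]), (0.62, [0.306, -0.168, -0.001])]
218 [ 0.4901 -0.1525  0.1142] [0.0021893  0.11430413]
```

View pics/c6.png

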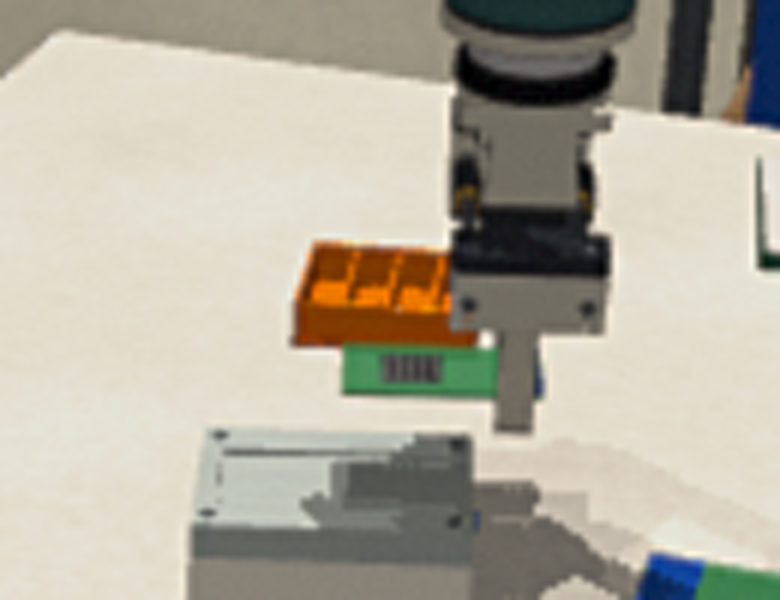

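The plate is held level: its slope is about 0, the blue end is at crop (540,375), and it is clear of the block. Now I refine the holder's lateral position with subpixel centroids of the rails and the brass stop.

Run:
```python
from h import *
from scipy import ndimage as N
for n,(u0,u1,v0,v1) in (('top',(228,288,145,200)),('side',(238,292,210,262))):
    p,d=snap(n); c=p[v0:v1,u0:u1].astype(float)
    sat=c.max(2)-c.min(2); g=c.min(2); yel=(c[...,0]-c[...,2])
    for nm,img,th,z in(('brass',yel,45,.06),('rail',np.where(sat<25,g,0),None,.05)):
        if th is None:
            dark=N.binary_fill_holes(N.binary_closing(c.max(2)<70,iterations=2)); inner=N.binary_erosion(dark,iterations=2)
            m=inner&(g>60)&(sat<40)
        else: m=img>th
        L,k=N.label(m,np.ones((3,3)))
        for i in range(1,k+1):
            if (L==i).sum()<6: continue
            y,x=np.nonzero(L==i); w=img[y,x]+1e-6
            W=np.array([atz(n,a+u0,b+v0,z)[:2] for a,b in zip(x,y)])
            mu=W.mean(0); ev,V=np.linalg.eigh(np.cov((W-mu).T)); 
            print(n,nm,len(x),mu.round(4),'len',np.sqrt(12*ev).round(3),'ang',np.degrees(np.arctan2(V[1,1],V[0,1])).round(1),(u0+x.mean()).round(1),(v0+y.mean()).round(1))
```

```text
top brass 93 [0.6285 0.2075] len [0.013 0.055] ang 102.2 254.2 163.1
top rail 50 [0.6069 0.1567] len [0.008 0.046] ang -168.4 272.9 171.2
top rail 10 [0.6106 0.2626] len [0.008 0.012] ang 171.0 235.3 170.1
top rail 45 [0.5915 0.245 ] len [0.008 0.05 ] ang -164.8 241.5 176.8
side brass 113 [0.6228 0.2132] len [0.016 0.068] ang 104.0 254.9 227.4
side rail 43 [0.5847 0.2459] len [0.008 0.051] ang -167.9 263.1 241.8
side rail 44 [0.6009 0.28  ] len [0.016 0.031] ang -176.1 250.5 249.0
side rail 119 [0.5565 0.2842] len [0.02  0.048] ang -166.5 266.7 254.4
```

Emit:
move_arm(steps=[{"ax":0,"ay":0,"az":-0.1,"x":0.1,"y":0.8,"z":0,"jaw":40},{"ax":0,"ay":0,"az":-0.1,"x":0.1,"y":0.8,"z":0,"jaw":40},{"ax":0,"ay":0,"az":-0.1,"x":0.1,"y":0.8,"z":0,"jaw":40},{"ax":0,"ay":0,"az":-0.1,"x":0.1,"y":0.8,"z":0,"jaw":40},{"ax":0,"ay":0,"az":-0.1,"x":0.1,"y":0.8,"z":0,"jaw":40},{"ax":0,"ay":0,"az":-0.1,"x":0.1,"y":0.8,"z":0,"jaw":40},{"ax":0,"ay":0,"az":-0.117,"x":0.1,"y":0.8,"z":0,"jaw":40},{"ax":0,"ay":0,"az":0,"x":0.1,"y":0.8,"z":0,"jaw":40}])

```text
t: 15.18
ee_pos: [0.4796, 0.0879, 0.0744]
orientation: [180.0, 0.0, 12.2]
contact_force: [0.9, -0.5, -0.3]
finger_gap: 0.0491
grip_force: 20.0
```

Emit:
move_arm(steps=[{"ax":0,"ay":0,"az":0,"x":0.27,"y":0.6,"z":0,"jaw":40},{"ax":0,"ay":0,"az":0,"x":0.27,"y":0.6,"z":0,"jaw":40},{"ax":0,"ay":0,"az":0,"x":0.27,"y":0.6,"z":0,"jaw":40},{"ax":0,"ay":0,"az":0,"x":0.27,"y":0.62,"z":0,"jaw":40},{"ax":0,"ay":0,"az":0,"x":0,"y":0,"z":-0.4,"jaw":40},{"ax":0,"ay":0,"az":0,"x":0,"y":0,"z":-0.4,"jaw":40},{"ax":0,"ay":0,"az":0,"x":0,"y":0,"z":-0.4,"jaw":40},{"ax":0,"ay":0,"az":0,"x":0,"y":0,"z":0,"jaw":40},{"ax":0,"ay":0,"az":0,"x":0,"y":0,"z":0,"jaw":40}])

```text
t: 15.93
ee_pos: [0.5225, 0.1829, 0.026]
orientation: [180.0, 0.1, 12.2]
contact_force: [-0.6, 0.9, 0.1]
finger_gap: 0.0495
grip_force: 20.0
```

Run:
```python
from h import *
s=manip.get_state(); print(s['ee_pos'],s['finger_gap'],s['orientation'])
p,d=snap('side')
u,v=275,225
a=cv2.resize(p[v-40:v+40,u-45:u+45],(675,600),interpolation=2)
cv2.imwrite('pics/c7.png',a[:,:,::-1])
e=s['ee_pos']; t=np.radians(12.2); X=np.array([np.cos(t),np.sin(t),0]); Y=np.array([-X[1],X[0],0])
for xx in(86,-14):
  for yy in(25,-25):
    P=np.array([e[0],e[1],.0])+X*xx/1000+Y*yy/1000+[0,0,e[2]-.0107+.05]; q=proj('side',P); print('pred corner',xx,yy,P.round(4),((q[0]-230)*7.5).__round__(),((q[1]-185)*7.5).__round__())
O=np.array([.606,.202,.05])
for xx in(16,-46):
  for yy in(27.5,-27.5):
    q=proj('side',O+X*xx/1000+Y*yy/1000); print('lane corner',xx,yy,((q[0]-230)*7.5).__round__(),((q[1]-185)*7.5).__round__())
```

```text
[0.52248825 0.18290946 0.02599039] 0.04947356488385152 [1.79991649e+02 1.11897799e-01 1.22120961e+01]
pred corner 86 25 [0.6013 0.2255 0.0653] 227 340
pred corner 86 -25 [0.6118 0.1766 0.0653] 264 249
pred corner -14 25 [0.5035 0.2044 0.0653] 529 368
pred corner -14 -25 [0.5141 0.1555 0.0653] 555 275
lane corner 16 27.5 181 379
lane corner 16 -27.5 223 279
lane corner -46 27.5 366 396
lane corner -46 -27.5 401 294
```

View pics/c7.png

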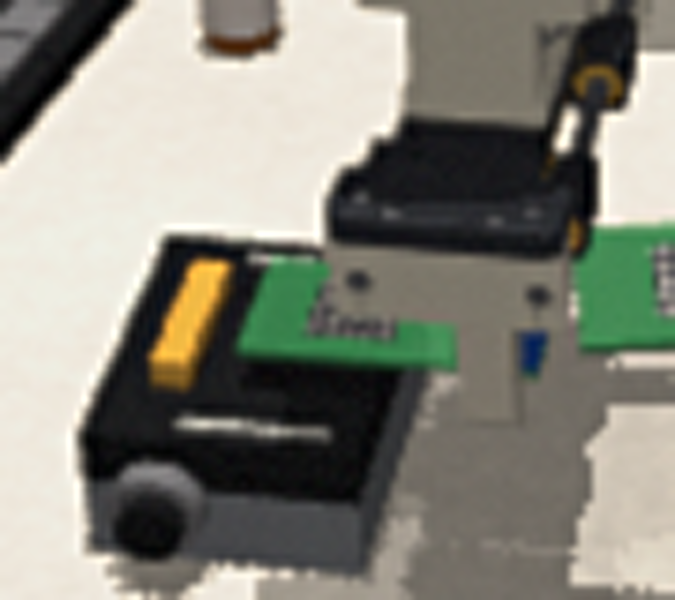

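The plate's back corners are at crop (238,355) and (268,262), both inside the lane, and the brass foot's front is near (188,388). The plate is lined up to within a millimetre or two and about 15 mm short of the stop. I lower it under guard; floor contact is expected at state z ≈ 0.0107, and the rim at 0.0137 if it is misaligned.

Emit:
move_arm(steps=[{"ax":0,"ay":0,"az":0,"x":0,"y":0,"z":-0.15,"jaw":40},{"ax":0,"ay":0,"az":0,"x":0,"y":0,"z":-0.11,"jaw":40},{"ax":0,"ay":0,"az":0,"x":0,"y":0,"z":0,"jaw":40},{"ax":0,"ay":0,"az":0,"x":0,"y":0,"z":0,"jaw":40}])

```text
t: 16.32
ee_pos: [0.523, 0.183, 0.0163]
orientation: [-180.0, 0.0, 12.2]
contact_force: [-0.0, 0.1, -0.5]
finger_gap: 0.049
grip_force: 20.0
```

Emit:
move_arm(steps=[{"ax":0,"ay":0,"az":0,"x":0,"y":0,"z":-0.025,"jaw":40},{"ax":0,"ay":0,"az":0,"x":0,"y":0,"z":0,"jaw":40},{"ax":0,"ay":0,"az":0,"x":0,"y":0,"z":0,"jaw":40}])

```text
t: 16.57
ee_pos: [0.5231, 0.183, 0.0155]
orientation: [180.0, -0.0, 12.2]
contact_force: [-0.2, 0.5, -0.4]
finger_gap: 0.0493
grip_force: 20.0
```

Emit:
move_arm(steps=[{"ax":0,"ay":0,"az":0,"x":0,"y":0,"z":-0.02,"jaw":40},{"ax":0,"ay":0,"az":0,"x":0,"y":0,"z":0,"jaw":40},{"ax":0,"ay":0,"az":0,"x":0,"y":0,"z":0,"jaw":40}])

```text
t: 16.82
ee_pos: [0.523, 0.1831, 0.0145]
orientation: [-180.0, 0.0, 12.2]
contact_force: [-0.5, -0.3, -0.6]
finger_gap: 0.049
grip_force: 20.0
```

Emit:
move_arm(steps=[{"ax":0,"ay":0,"az":0,"x":0,"y":0,"z":-0.02,"jaw":40},{"ax":0,"ay":0,"az":0,"x":0,"y":0,"z":0,"jaw":40},{"ax":0,"ay":0,"az":0,"x":0,"y":0,"z":0,"jaw":40}])

```text
t: 17.07
ee_pos: [0.523, 0.1831, 0.0137]
orientation: [-180.0, 0.0, 12.2]
contact_force: [0.2, -0.3, -0.0]
finger_gap: 0.0494
grip_force: 20.0
```

Emit:
move_arm(steps=[{"ax":0,"ay":0,"az":0,"x":0,"y":0,"z":-0.02,"jaw":40},{"ax":0,"ay":0,"az":0,"x":0,"y":0,"z":0,"jaw":40},{"ax":0,"ay":0,"az":0,"x":0,"y":0,"z":0,"jaw":40}])

```text
t: 17.32
ee_pos: [0.523, 0.1831, 0.0129]
orientation: [-180.0, 0.0, 12.2]
contact_force: [-0.1, -0.1, -0.1]
finger_gap: 0.0494
grip_force: 20.0
```

Emit:
move_arm(steps=[{"ax":0,"ay":0,"az":0,"x":0,"y":0,"z":-0.02,"jaw":40},{"ax":0,"ay":0,"az":0,"x":0,"y":0,"z":0,"jaw":40},{"ax":0,"ay":0,"az":0,"x":0,"y":0,"z":0,"jaw":40}])

```text
t: 17.57
ee_pos: [0.523, 0.1831, 0.0121]
orientation: [-180.0, 0.0, 12.2]
contact_force: [0.1, -1.3, -0.8]
finger_gap: 0.0494
grip_force: 20.0
```

Emit:
move_arm(steps=[{"ax":0,"ay":0,"az":0,"x":0,"y":0,"z":-0.015,"jaw":40},{"ax":0,"ay":0,"az":0,"x":0,"y":0,"z":0,"jaw":40},{"ax":0,"ay":0,"az":0,"x":0,"y":0,"z":0,"jaw":40}])

```text
t: 17.82
ee_pos: [0.523, 0.183, 0.0115]
orientation: [-180.0, 0.0, 12.2]
contact_force: [0.1, 0.3, -0.0]
finger_gap: 0.0494
grip_force: 20.0
```

Emit:
move_arm(steps=[{"ax":0,"ay":0,"az":0,"x":0,"y":0,"z":-0.015,"jaw":40},{"ax":0,"ay":0,"az":0,"x":0,"y":0,"z":0,"jaw":40},{"ax":0,"ay":0,"az":0,"x":0,"y":0,"z":0,"jaw":40}])

```text
t: 18.07
ee_pos: [0.523, 0.183, 0.0108]
orientation: [-180.0, 0.0, 12.2]
contact_force: [-0.1, -0.2, -0.3]
finger_gap: 0.0492
grip_force: 20.0
```

Emit:
move_arm(steps=[{"ax":0,"ay":0,"az":0,"x":0,"y":0,"z":-0.01,"jaw":40},{"ax":0,"ay":0,"az":0,"x":0,"y":0,"z":0,"jaw":40},{"ax":0,"ay":0,"az":0,"x":0,"y":0,"z":0,"jaw":40}])

```text
t: 18.32
ee_pos: [0.5231, 0.1831, 0.0105]
orientation: [-180.0, -0.0, 12.2]
contact_force: [0.2, -0.8, 0.4]
finger_gap: 0.0497
grip_force: 20.0
```

Emit:
move_arm(steps=[{"ax":0,"ay":0,"az":0,"x":0.0586,"y":0.0127,"z":-0.006,"jaw":40},{"ax":0,"ay":0,"az":0,"x":0.0586,"y":0.0127,"z":0,"jaw":40},{"ax":0,"ay":0,"az":0,"x":0.0586,"y":0.0127,"z":0,"jaw":40},{"ax":0,"ay":0,"az":0,"x":0.0586,"y":0.0127,"z":0,"jaw":40},{"ax":0,"ay":0,"az":0,"x":0,"y":0,"z":0,"jaw":40},{"ax":0,"ay":0,"az":0,"x":0,"y":0,"z":0,"jaw":40}])

```text
t: 18.82
ee_pos: [0.5327, 0.1852, 0.0103]
orientation: [-180.0, -0.0, 12.2]
contact_force: [0.2, 1.4, 1.0]
finger_gap: 0.0501
grip_force: 20.0
```

Emit:
move_arm(steps=[{"ax":0,"ay":0,"az":0,"x":0.03,"y":0.0065,"z":0,"jaw":40},{"ax":0,"ay":0,"az":0,"x":0.02,"y":0.0043,"z":0,"jaw":40},{"ax":0,"ay":0,"az":0,"x":0,"y":0,"z":0,"jaw":40},{"ax":0,"ay":0,"az":0,"x":0,"y":0,"z":0,"jaw":40}])

```text
t: 19.15
ee_pos: [0.5345, 0.1856, 0.0103]
orientation: [-180.0, -0.0, 12.2]
contact_force: [-0.3, 1.0, 1.3]
finger_gap: 0.0492
grip_force: 20.0
```

Emit:
move_arm(steps=[{"ax":0,"ay":0,"az":0,"x":0.02,"y":0.0055,"z":0,"jaw":40},{"ax":0,"ay":0,"az":0,"x":0.01,"y":0.003,"z":0,"jaw":40},{"ax":0,"ay":0,"az":0,"x":0,"y":0,"z":0,"jaw":40},{"ax":0,"ay":0,"az":0,"x":0,"y":0,"z":0,"jaw":40}])

```text
t: 19.48
ee_pos: [0.5357, 0.1858, 0.0103]
orientation: [180.0, -0.0, 12.2]
contact_force: [-0.7, 0.9, 1.9]
finger_gap: 0.0494
grip_force: 20.0
```

Emit:
move_arm(steps=[{"ax":0,"ay":0,"az":0,"x":0.02,"y":0.0043,"z":0,"jaw":40},{"ax":0,"ay":0,"az":0,"x":0,"y":0,"z":0,"jaw":40},{"ax":0,"ay":0,"az":0,"x":0,"y":0,"z":0,"jaw":40}])

```text
t: 19.73
ee_pos: [0.5365, 0.1861, 0.0103]
orientation: [-180.0, -0.0, 12.2]
contact_force: [-0.1, 0.9, 0.9]
finger_gap: 0.0494
grip_force: 20.0
```

Emit:
move_arm(steps=[{"ax":0,"ay":0,"az":0,"x":0.02,"y":0.0043,"z":0,"jaw":40},{"ax":0,"ay":0,"az":0,"x":0,"y":0,"z":0,"jaw":40},{"ax":0,"ay":0,"az":0,"x":0,"y":0,"z":0,"jaw":40}])

```text
t: 19.98
ee_pos: [0.5373, 0.1862, 0.0103]
orientation: [-180.0, -0.0, 12.2]
contact_force: [-0.3, 0.9, 1.6]
finger_gap: 0.0494
grip_force: 20.0
```

Emit:
move_arm(steps=[{"ax":0,"ay":0,"az":0,"x":0.015,"y":0.0033,"z":0,"jaw":40},{"ax":0,"ay":0,"az":0,"x":0,"y":0,"z":0,"jaw":40},{"ax":0,"ay":0,"az":0,"x":0,"y":0,"z":0,"jaw":40}])

```text
t: 20.23
ee_pos: [0.5376, 0.1863, 0.0102]
orientation: [180.0, 0.0, 12.2]
contact_force: [-4.0, -0.4, 3.1]
finger_gap: 0.0499
grip_force: 20.0
```

Stop contact: -4 N along x, after 15 mm of slide as expected. I let go and retreat.

Emit:
move_arm(steps=[{"ax":0,"ay":0,"az":0,"x":0,"y":0,"z":0,"jaw":60},{"ax":0,"ay":0,"az":0,"x":0,"y":0,"z":0,"jaw":80},{"ax":0,"ay":0,"az":0,"x":0,"y":0,"z":0,"jaw":80},{"ax":0,"ay":0,"az":0,"x":0,"y":0,"z":0,"jaw":80},{"ax":0,"ay":0,"az":0,"x":0,"y":0,"z":0,"jaw":80},{"ax":0,"ay":0,"az":0,"x":0,"y":0,"z":0,"jaw":80},{"ax":0,"ay":0,"az":0,"x":0,"y":0,"z":0,"jaw":80}])

```text
t: 20.82
ee_pos: [0.5378, 0.1863, 0.0102]
orientation: [180.0, -0.0, 12.2]
contact_force: [-0.2, -0.1, 0.4]
finger_gap: 0.0799
grip_force: 0.0
```

Emit:
move_arm(steps=[{"ax":0,"ay":0,"az":0,"x":0,"y":0,"z":0.3,"jaw":80},{"ax":0,"ay":0,"az":0,"x":0,"y":0,"z":0.6,"jaw":80},{"ax":0,"ay":0,"az":0,"x":0,"y":0,"z":0.8,"jaw":80},{"ax":0,"ay":0,"az":0,"x":0,"y":0,"z":0.8,"jaw":80},{"ax":0,"ay":0,"az":0,"x":0,"y":-0.8,"z":0.5,"jaw":80},{"ax":0,"ay":0,"az":0,"x":0,"y":-0.9,"z":0,"jaw":80},{"ax":0,"ay":0,"az":0,"x":0,"y":-0.9,"z":0,"jaw":80},{"ax":0,"ay":0,"az":0,"x":0,"y":-0.9,"z":0,"jaw":80},{"ax":0,"ay":0,"az":0,"x":0,"y":-0.9,"z":0,"jaw":80},{"ax":0,"ay":0,"az":0,"x":0,"y":0,"z":0,"jaw":80}])

```text
t: 21.65
ee_pos: [0.5377, 0.0056, 0.1315]
orientation: [179.9, -0.0, 12.0]
contact_force: [-0.4, 0.2, -0.7]
finger_gap: 0.08
grip_force: 0.0
```

Run:
```python
from h import *
s=manip.get_state(); print(s['ee_pos'],s['finger_gap'])
p,d=snap('side')
for q in('plate_front','glass_plate'): print(q,[(round(r['score'],2),np.round(r['location'],3).tolist()) for r in manip.place_of('side',q)])
u,v=275,225
cv2.imwrite('pics/c8.png',cv2.resize(p[v-40:v+40,u-45:u+45],(675,600),interpolation=2)[:,:,::-1])
f,cx,cy,T=cal('side')
m=min(manip.masks_of('side','glass_plate'),key=lambda r:abs(np.argwhere(r['region']).mean(0)-[228,285]).sum())['region']
v,u=np.nonzero(m&(d>0)); z=d[v,u]; W=(np.stack([(u-cx)/f*z,(v-cy)/f*z,z],1)-T[:3,3])@T[:3,:3]
ok=abs(W[:,2]-np.median(W[:,2]))<.01; A=np.c_[W[ok,:2]-np.median(W[:,:2],0),np.ones(ok.sum())]
print(ok.sum(),np.median(W[ok],0).round(4),np.linalg.lstsq(A,W[ok,2],rcond=None)[0].round(4))
```

```text
[0.53768027 0.00562647 0.13146637] 0.07999620099402108
plate_front [(0.9, [0.408, 0.019, 0.002]), (0.86, [0.375, -0.167, -0.001]), (0.77, [0.521, 0.183, 0.051])]
glass_plate [(0.75, [0.306, -0.169, -0.0]), (0.56, [0.57, 0.197, 0.044])]
545 [0.5703 0.1963 0.05  ] [-0.004   0.004   0.0499]
```

View pics/c8.png

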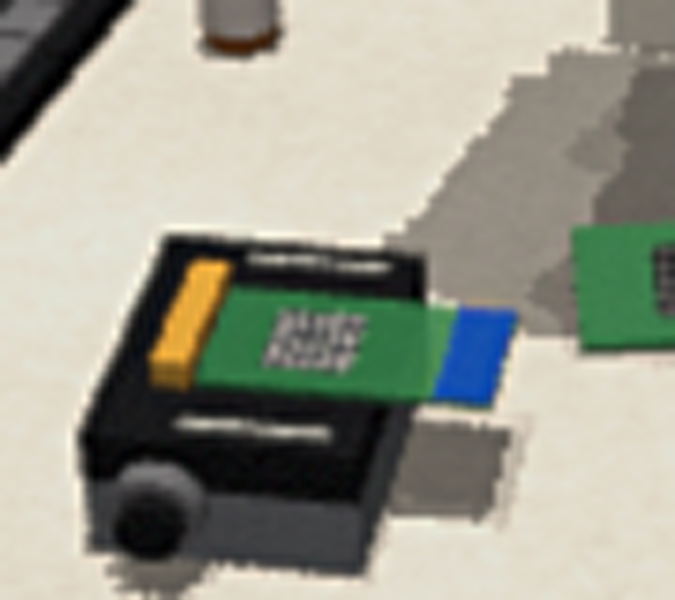

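The plate lies flat (top at z = 0.050) against the brass stop at crop (195,380), between the two rails, with the blue end out at (475,355). I hand it in.

```bash
python3 -c "
from workcell import manip
print(manip.job_done())"
```

```text
the job is handed in; nothing more can be done
None
```

The glass plate now lies flat in the microscope stage holder against the brass stop, blue end out and let go, and the job is handed in; no verdict came back, so this rests on the last picture and depth reading.

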